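# Check the hinges of the weight-set cases

### The job

Swing all three weight-set cases open where they stand, each lid upright or further, and feel its hinge: a good lid is free and drops right back on its stop by itself, a stiff one drags, hangs where you let go of it and will not go right back. Once all three stand open together, shut the stiff case again and set it down gently, flat in the repair tray. Leave the two good cases in their places with the lids right back, do not tip any case over, and do not disturb the other things on the bench.

Things in the scene. Friction and masses are not known exactly. Their poses are not given: they have to be found in the camera images.
- case_a: one of three alike wooden weight-set cases, 0.7 to 0.9 kg, loose on the bench; one has a stiff hinge, which cannot be seen. Base 84 mm deep (its x), 62 wide (its y), 30 high; lid 60 wide and 18 high on top, 48 mm closed; lift it shut, by the sides of the base. Origin at the centre of the underside, z up, ball knob in front (-x), hinge along y on the back upper edge of the base at (+42, 0, +30) mm.
- case_a_lid (a joint): lid angle: 0 shut, positive opening up and backwards about the hinge. A good lid needs hardly any force, falls shut when let go below about 1.2, falls back by itself when let go beyond about 1.45 and rests on its stop at 2.1. The stiff one stays at whatever angle it is let go, takes about 0.5 to 0.8 N at the knob (not enough to tip the case) and binds at 1.8: do not force it beyond.
- case_a_knob (a point): centre of the lid's brass ball knob, 17 mm across, on the middle of the lid's front edge on a neck 8.4 mm thick: 26 mm in front of the lid's front face, 110 mm in front of the hinge line and 9 mm above it when shut (39 mm above the bench). Pinched lightly across the case's y from above, the ball turns between the fingers as the lid swings. Axes as the case's when shut, turning with the lid.
- case_b: one of three alike wooden weight-set cases, 0.7 to 0.9 kg, loose on the bench; one has a stiff hinge, which cannot be seen. Base 84 mm deep (its x), 62 wide (its y), 30 high; lid 60 wide and 18 high on top, 48 mm closed; lift it shut, by the sides of the base. Origin at the centre of the underside, z up, ball knob in front (-x), hinge along y on the back upper edge of the base at (+42, 0, +30) mm.
- case_b_lid (a joint): lid angle: 0 shut, positive opening up and backwards about the hinge. A good lid needs hardly any force, falls shut when let go below about 1.2, falls back by itself when let go beyond about 1.45 and rests on its stop at 2.1. The stiff one stays at whatever angle it is let go, takes about 0.5 to 0.8 N at the knob (not enough to tip the case) and binds at 1.8: do not force it beyond.
- case_b_knob (a point): centre of the lid's brass ball knob, 17 mm across, on the middle of the lid's front edge on a neck 8.4 mm thick: 26 mm in front of the lid's front face, 110 mm in front of the hinge line and 9 mm above it when shut (39 mm above the bench). Pinched lightly across the case's y from above, the ball turns between the fingers as the lid swings. Axes as the case's when shut, turning with the lid.
- case_c: one of three alike wooden weight-set cases, 0.7 to 0.9 kg, loose on the bench; one has a stiff hinge, which cannot be seen. Base 84 mm deep (its x), 62 wide (its y), 30 high; lid 60 wide and 18 high on top, 48 mm closed; lift it shut, by the sides of the base. Origin at the centre of the underside, z up, ball knob in front (-x), hinge along y on the back upper edge of the base at (+42, 0, +30) mm.
- case_c_lid (a joint): lid angle: 0 shut, positive opening up and backwards about the hinge. A good lid needs hardly any force, falls shut when let go below about 1.2, falls back by itself when let go beyond about 1.45 and rests on its stop at 2.1. The stiff one stays at whatever angle it is let go, takes about 0.5 to 0.8 N at the knob (not enough to tip the case) and binds at 1.8: do not force it beyond.
- case_c_knob (a point): centre of the lid's brass ball knob, 17 mm across, on the middle of the lid's front edge on a neck 8.4 mm thick: 26 mm in front of the lid's front face, 110 mm in front of the hinge line and 9 mm above it when shut (39 mm above the bench). Pinched lightly across the case's y from above, the ball turns between the fingers as the lid swings. Axes as the case's when shut, turning with the lid.
- tray: the repair tray: shallow open tray of grey plastic, fixed to the bench, outside 170 (its x) by 150 (its y) by 30 mm high with a rolled rim to 33 mm, walls 4 mm, inner floor 5 mm above the bench, inside 162 by 142 mm. Origin at the centre of its underside, z up.
- wash_bottle: bystander: translucent white plastic wash bottle, 68 mm across, 200 mm high with its bent spout, stands loose at the left of the work. Origin at the centre of its underside.
- pen_cup: bystander: white cup with four pens, 72 mm across at the rim, 95 mm high, pens to about 150 mm, stands loose at the right of the work. Origin at the centre of its underside.
- logbook: bystander: closed blue log book, 148 by 210 by 16 mm, lies loose beyond the cases. Origin at the centre of its underside.
There are look-alikes about, which are no part of the job. Leave any pink look-alike of the case_c alone.

How it is judged:
On the way:
1. all three lids stand well open (70 degrees or more) at the same time, each case still in its place (value of joint each of case_a_lid, case_b_lid, case_c_lid above 1.2 rad and distance of each of case_a, case_b, case_c from where it was at the start of the episode below 0.05 m), for 0.2 s.
At the end, for the whole second after the job is handed in: Two cases stand within 50 mm of their places, lids right back (over 1.95 rad, beyond a stiff lid's reach); the third lies on the repair tray's floor (underside within 5 mm of it), lid shut (under 0.2 rad); every case level within 0.1 rad, at rest and let go (((value of joint case_a_lid below 0.2 rad and z of case_a in the frame of tray below 0.01 m and x of case_a in the frame of tray between -0.06 and 0.06 m and y of case_a in the frame of tray between -0.06 and 0.06 m and value of joint each of case_b_lid, case_c_lid above 1.95 rad and distance of each of case_b, case_c from where it was at the start of the episode below 0.05 m) or (value of joint case_b_lid below 0.2 rad and z of case_b in the frame of tray below 0.01 m and x of case_b in the frame of tray between -0.06 and 0.06 m and y of case_b in the frame of tray between -0.06 and 0.06 m and value of joint each of case_a_lid, case_c_lid above 1.95 rad and distance of each of case_a, case_c from where it was at the start of the episode below 0.05 m) or (value of joint case_c_lid below 0.2 rad and z of case_c in the frame of tray below 0.01 m and x of case_c in the frame of tray between -0.06 and 0.06 m and y of case_c in the frame of tray between -0.06 and 0.06 m and value of joint each of case_a_lid, case_b_lid above 1.95 rad and distance of each of case_a, case_b from where it was at the start of the episode below 0.05 m)) and angle between each of case_a, case_b, case_c's own z axis and vertical below 0.1 rad and linear speed of each of case_a, case_b, case_c below 0.02 m/s); the robot touches nothing.
It fails at once if a case tipped over more than about 30 degrees (its weights would spill) (angle between any of case_a, case_b, case_c's own z axis and vertical above 0.52 rad).
It fails at once if a case was dropped or slammed into the tray (moving faster than 0.5 m/s within 25 mm of the tray's floor) ((horizontal distance between case_a and tray below 0.07 m and z of case_a in the frame of tray below 0.03 m and linear speed of case_a above 0.5 m/s) or (horizontal distance between case_b and tray below 0.07 m and z of case_b in the frame of tray below 0.03 m and linear speed of case_b above 0.5 m/s) or (horizontal distance between case_c and tray below 0.07 m and z of case_c in the frame of tray below 0.03 m and linear speed of case_c above 0.5 m/s)).
It fails at once if the wash bottle, pen cup or log book pushed more than 30 mm out of place (distance of any of wash_bottle, pen_cup, logbook from where it was at the start of the episode above 0.03 m).
It also fails if it takes over 72 s, if anything falls off the work surface, if the arm or the gripper's body presses on something with over 40 N, if the wrist force passes 120 N, or if a joint passes its speed limit or range.

### The arm

A 6-joint arm with a two-finger parallel gripper is mounted at the origin on the work surface. World frame = base frame: x ahead of the robot, y to its left, z up, the work surface at z = 0. Lengths are in m, angles in rad, forces in N, time in s.
With the tool pointing down it reaches from about 0.325 to 0.775 m from the base axis. Payload 5.5 kg.
Tool frame: the origin (TCP) lies between the finger pads; the fingertips stand 8 mm ahead of it and the grasp point (between the pads) lies 11 mm behind it (tcp_to_tips is the distance from the TCP to the fingertips, in m); z points along the fingers, y is the direction in which the jaws open and shut (so a half turn about z gives the same grasp; the last joint's range is limited). The gripper opens to 88 mm and grips with 3 to 60 N. Pads are 20 mm wide; open, the fingers measure 115 mm over their backs; the gripper's body (75 mm by 178 mm) begins 61 mm behind the grasp point.
Start: joints at [-1.274, 0.091, 1.231, -0, 1.82, -0.057], TCP at [0.208, -0.563, 0.231] pointing down, gripper open.
Joint ranges: [-2.87, 2.87], [-0.86, 2.18], [0.17, 2.46], [-1.51, 4.65], [0.06, 2.69], [-2.65, 2.65]. Speed limits (rad/s): [2.57, 2.57, 3.01, 3.14, 3.14, 3.14].

### API

Orientations are given as a unit quaternion [w, x, y, z].
In Python, from bench import * gives the robot as it stands. Calls block until the motion is done:
- move_to(position, orientation): joint-space move of the TCP to a pose.
- move_l(position, speed=0.15, orientation=None): straight line of the TCP; orientation=None keeps the orientation; speed is the mean speed in m/s.
- movej(angles): joint-space move.
- gripper_open() and close(): open the fingers fully, or close them until they stop; the grip force is fixed at half the most.
- hold(seconds).
- inverse_kinematics(position, orientation): joint angles nearest the present ones, or None.
- state(): the state.
- get_image(name): name is "side" or "top"; returns a dict with "frame" (400x640x3 uint8, blue, green, red), "depth" (400x640 float32, m along the optical axis (not along the pixel's ray), 0 where there is no reading), "camera_matrix" (3x3 intrinsics, pixels), "k1" (the pictures are not rectified: a ray, as slopes to the right and down, at radius r is drawn at 1 + k1 r^2 times it, then the intrinsics apply), "view" (4x4, takes a point from world to camera coordinates). Camera axes: x right, y up, looking along -z (the intrinsics and any distortion apply to the point x, -y, -z); pixel columns grow to the right and rows downward; lengths in m; the calibration is good to about 2 mm. A picture is of the moment at which its call begins.
A pose or a line that the arm cannot do raises IKError and nothing moves.
- job_done(): hands the job in, once; it reports no verdict.
The state is a dict: "time": time; "joint_pos": joint angles; "dq": joint speeds; "joint_torque": joint torques, N m; "ee_pos": TCP position; "ee_rot": TCP orientation; "ft_force": force on the tool from outside, world axes, zero at the start; "moment": the same for the moment, N m; "finger_gap": finger opening in m.
Only numpy, scipy, OpenCV 4.12 (cv2) and the standard library are available. Lean on these libraries where they do the work, as an engineer would, in place of code of your own. Each camera call takes 0.05 s, during which the arm holds its last target.

## Working session

There is one attempt and no reset: what is moved stays moved. The work goes in short steps, each a Python script; the robot and the scene stay as the last script left them, time stands still between calls to the robot, and variables do not carry over. Pictures are saved under pics/ and viewed, and the job is handed in when it is done.

```bash
ls; mkdir -p pics
cat > h.py <<'E'
from bench import *
import numpy as np, cv2
def cast(im,u,v,z):
    K=np.array(im["camera_matrix"]);k1=im["k1"];V=np.array(im["view"])
    p=np.array([(u-K[0,2])/K[0,0],(v-K[1,2])/K[1,1]]);q=p.copy()
    for _ in range(30): q=p/(1+k1*(q@q))
    d=V[:3,:3].T@np.array([q[0],-q[1],-1.]);o=-V[:3,:3].T@V[:3,3]
    if z is None: return o,d
    return o+d*(z-o[2])/d[2]
def dpt(im,u,v):
    o,d=cast(im,u,v,None); return o+d*float(im["depth"][int(round(v)),int(round(u))])
def proj(im,P):
    K=np.array(im["camera_matrix"]);V=np.array(im["view"])
    c=V[:3,:3]@np.array(P)+V[:3,3]; s=np.array([c[0],-c[1]])/-c[2]; s=s*(1+im["k1"]*(s@s))
    return K[0,0]*s[0]+K[0,2],K[1,1]*s[1]+K[1,2]
E
python3 - <<'E'
from h import *
import pickle
for n in("top","side"):
    im=get_image(n); cv2.imwrite(f"pics/{n}0.png",im["frame"]); pickle.dump(im,open(f"{n}0.pkl","wb"))
    print(n,np.array(im["camera_matrix"]),im["k1"],np.array(im["view"]).round(3))
print(state())
E
```

```text
pics
top [[363.36850242   0.         314.81751506]
 [  0.         363.36850242 201.67445021]
 [  0.           0.           1.        ]] -0.05895611593953778 [[ 0.014 -1.    -0.012  0.012]
 [ 0.992  0.012  0.127 -0.564]
 [-0.127 -0.014  0.992 -1.101]
 [ 0.     0.     0.     1.   ]]
side [[424.84755167   0.         320.70256277]
 [  0.         424.84755167 201.50513876]
 [  0.           0.           1.        ]] -0.021648033078776732 [[-0.871 -0.491  0.005  0.506]
 [ 0.321 -0.56   0.764 -0.225]
 [-0.372  0.667  0.646 -1.135]
 [ 0.     0.     0.     1.   ]]
{'time': 0.1, 'joint_pos': array([-1.27374261e+00,  9.17895956e-02,  1.23173628e+00, -1.95081011e-05,
        1.81979424e+00, -5.67026558e-02]), 'dq': array([-0.00201787, -0.00167571, -0.00207214, -0.00116496,  0.00011576,
       -0.00012913]), 'joint_torque': array([ 3.07774229e-03, -4.47855878e+01, -4.07570887e+01,  7.00298161e-02,
        2.83634121e-02, -1.06656287e-04]), 'ee_pos': array([ 0.20777397, -0.56261758,  0.22963281]), 'ee_rot': array([-8.56365451e-04,  9.84397849e-01,  1.75954907e-01, -1.12936485e-04]), 'ft_force': array([0.29453083, 0.13500225, 0.10792384]), 'moment': array([-0.00018899,  0.06532396, -0.01416996]), 'finger_gap': 0.08758039004598535}
```

View pics/top0.png

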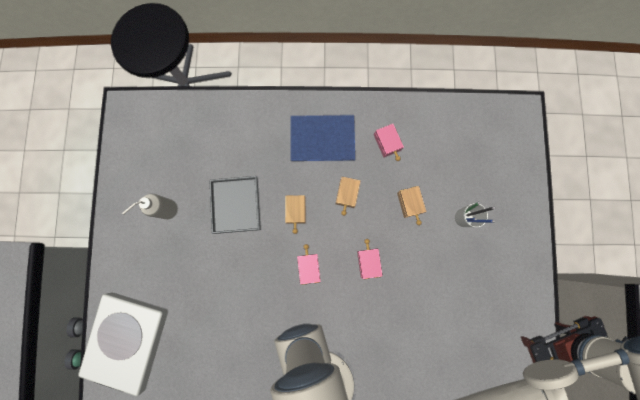

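View pics/side0.png

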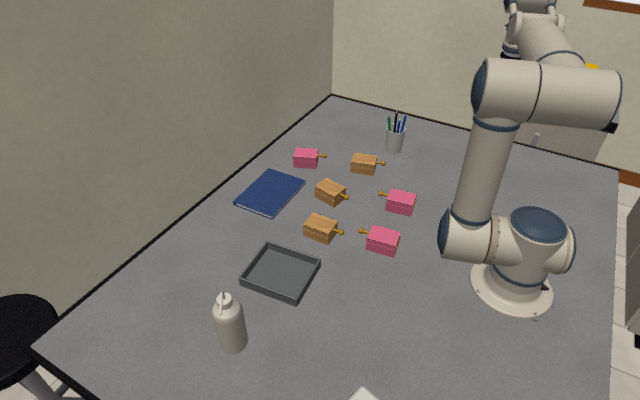

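The top view shows three orange wooden cases at about (295,210), (348,192) and (412,202), with their knobs toward the robot (down). The tray is at (235,205). Candidates for the cases: the three wooden ones just listed, and the pink look-alikes at (389,140), (309,269) and (371,264). I choose the wooden ones and check them in a close crop.

Run:
```python
import pickle
from h import *
for n,(a,b,c,d) in {"top":(170,240,200,440),"side":(140,250,280,420)}.items():
    im=pickle.load(open(f"{n}0.pkl","rb")); f=im["frame"]
    s=3 if n=="top" else 5
    cv2.imwrite(f"pics/{n}0crop.png",cv2.resize(f[a:b,c:d],None,fx=s,fy=s,interpolation=cv2.INTER_CUBIC))
    hsv=cv2.cvtColor(f,cv2.COLOR_BGR2HSV)
    for nm,lo,hi in(("wood",(8,70,60),(28,255,255)),("pink",(160,90,80),(179,255,255))):
        m=cv2.inRange(hsv,lo,hi)
        k,l,st,ce=cv2.connectedComponentsWithStats(m)
        for i in range(1,k):
            if st[i,4]>15: print(n,nm,st[i],ce[i].round(1),dpt(im,*ce[i]).round(3))
    print(n,[ (u,v,hsv[v,u]) for u,v in ((295,210),(295,232),(348,192),(412,202),(345,213))])
```

```text
top wood [ 189   32  451   21 4119] [414.8  39.8] [ 1.579 -0.517 -0.711]
top wood [  0  35 111  13 987] [55.4 40.7] [ 1.577  1.546 -0.692]
top wood [393 151   8  10  38] [396.6 155.9] [ 0.71  -0.236  0.049]
top wood [336 177  24  39 576] [347.4 192.8] [ 0.591 -0.081  0.049]
top wood [398 186  28  39 655] [411.6 202.3] [ 0.563 -0.279  0.052]
top wood [285 195  20  39 564] [294.9 210.1] [0.535 0.081 0.047]
top wood [364 239   6  11  38] [366.9 243.4] [ 0.436 -0.141  0.047]
top wood [304 244   5  11  38] [305.9 248.7] [0.417 0.045 0.044]
top pink [375 125  28  31 543] [388.2 139.6] [ 0.763 -0.21   0.049]
top pink [358 249  24  29 539] [369.5 263.5] [ 0.375 -0.149  0.045]
top pink [300 255  20  29 370] [310.1 270.7] [0.351 0.031 0.049]
top [(295, 210, array([ 17, 106, 209], dtype=uint8)), (295, 232, array([ 18, 137, 158], dtype=uint8)), (348, 192, array([ 16, 109, 209], dtype=uint8)), (412, 202, array([ 15, 108, 203], dtype=uint8)), (345, 213, array([ 18, 128, 152], dtype=uint8))]
side wood [583   0  57  14 510] [612.6   5.6] [-0.102 -1.969  0.265]
side wood [585  62  14   7  71] [591.3 
[... 259 characters left out ...]
30 666] [329.9 192.1] [ 0.578 -0.055  0.05 ]
side wood [378 191  10   5  35] [381.8 193.5] [ 0.435 -0.139  0.043]
side wood [303 212  41  33 822] [320.5 228.2] [0.525 0.101 0.047]
side wood [358 228  12   6  47] [362.8 230.8] [0.416 0.044 0.041]
side pink [293 147  25  22 475] [305.1 157.7] [ 0.75  -0.187  0.046]
side pink [385 188  31  29 625] [400.  201.8] [ 0.367 -0.123  0.049]
side pink [366 225  35  32 779] [382.2 240.3] [0.349 0.061 0.05 ]
side [(295, 210, array([  0,   4, 128], dtype=uint8)), (295, 232, array([ 10,   6, 124], dtype=uint8)), (348, 192, array([  8,   8, 131], dtype=uint8)), (412, 202, array([172, 127, 209], dtype=uint8)), (345, 213, array([  6,  10, 131], dtype=uint8))]
```

View pics/top0crop.png

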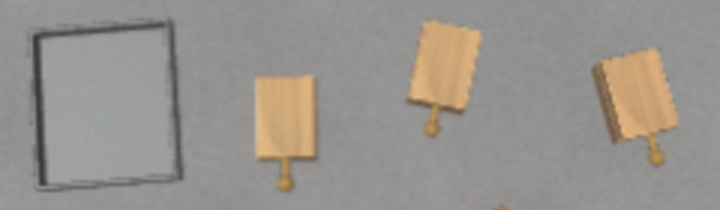

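View pics/side0crop.png

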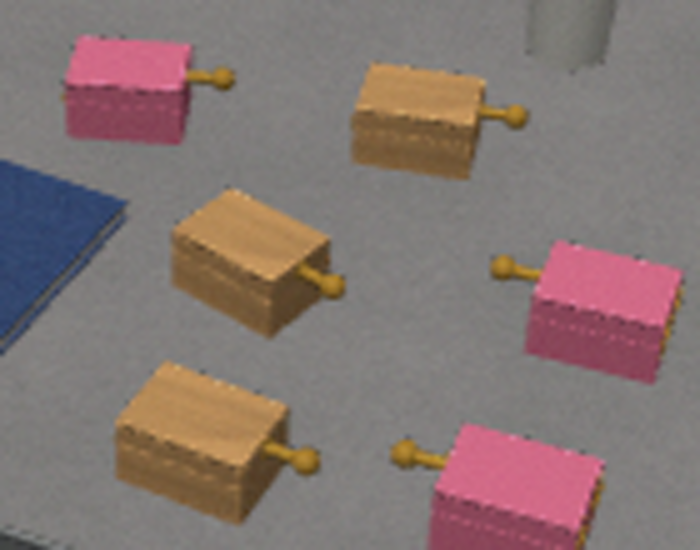

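The crops confirm three wooden cases with brass knobs facing the robot. The pink ones are decoys. Next I localise the cases in both views.

```bash
cat >> h.py <<'E'
def cloud(im,m):
    K=np.array(im["camera_matrix"]);V=np.array(im["view"])
    v,u=np.nonzero(m); d=im["depth"][v,u]; 
    pts=cv2.undistortPoints(np.stack([u,v],1).astype(np.float64)[:,None],K,np.array([im["k1"],0,0,0.]))[:,0]
    c=np.stack([pts[:,0]*d,-pts[:,1]*d,-d],1); return (c-V[:3,3])@V[:3,:3],u,v,d
def tri(a,ua,b,ub):
    o1,d1=cast(a,*ua,None);o2,d2=cast(b,*ub,None)
    A=np.stack([d1,-d2],1);t=np.linalg.lstsq(A,o2-o1,rcond=None)[0]
    p,q=o1+t[0]*d1,o2+t[1]*d2
    return (p+q)/2,np.linalg.norm(p-q)
E
python3 - <<'E'
import pickle
from h import *
I={n:pickle.load(open(f"{n}0.pkl","rb")) for n in("top","side")}
seed={"L":dict(top=(295,210),side=(320,228)),"M":dict(top=(347,193),side=(330,192)),"R":dict(top=(411,202),side=(364,163))}
for c,s in seed.items():
    kn={};tc={}
    for n,im in I.items():
        hsv=cv2.cvtColor(im["frame"],cv2.COLOR_BGR2HSV); m=cv2.inRange(hsv,(8,70,60),(28,255,255))
        k,l,st,ce=cv2.connectedComponentsWithStats(m); m=(l==l[s[n][1],s[n][0]]).astype(np.uint8)
        body=cv2.morphologyEx(m,cv2.MORPH_OPEN,np.ones((9,9),np.uint8))
        P,u,v,d=cloud(im,body); 
        top=(P[:,2]>0.042)&(d>0)
        box=cv2.minAreaRect((P[top,:2]*1000).astype(np.float32))
        rest=m&~cv2.dilate(body,np.ones((3,3),np.uint8))
        Q,ku,kv,kd=cloud(im,rest)
        cen=np.array(box[0])/1000
        # knob: ray pixels to plane z=.039
        W=np.array([cast(im,a,b,.039)[:2] for a,b in zip(ku,kv)]); r=np.linalg.norm(W-cen,axis=1)
        sel=(r>.0585)&(r<.085)
        kn[n]=(ku[sel].mean(),kv[sel].mean())
        tc[n]=cen
        ax=cen-W[sel].mean(0)
        print(c,n,"lid top rect",np.round(box[0],1),np.round(box[1],1),round(box[2],1),"z",np.median(P[top,2]).round(4),"knob px",np.round(kn[n],1),sel.sum(),"knob@39",W[sel].mean(0).round(4),"dist",np.linalg.norm(ax).round(4),"yaw",np.arctan2(ax[1],ax[0]).round(3))
    p,e=tri(I["top"],kn["top"],I["side"],kn["side"]); print("   knob tri",p.round(4),"gap",round(e,4))
for n,im in I.items():
    P,u,v,d=cloud(im,np.ones((400,640),np.uint8))
    b=(P[:,0]>.4)&(P[:,0]<.75)&(P[:,1]>.14)&(P[:,1]<.36)&(d>0)
    rim=b&(P[:,2]>.024)&(P[:,2]<.045); box=cv2.minAreaRect((P[rim,:2]*1000).astype(np.float32))
    print(n,"tray rim",box,np.percentile(P[rim,2],[50,95]).round(4))
    ins=b&(np.hypot(P[:,0]-box[0][0]/1000,P[:,1]-box[0][1]/1000)<.05); print("floor z",np.median(P[ins,2]).round(4))
    for nm,(x0,x1,y0,y1,z0) in dict(bottle=(.4,.7,.36,.6,.1),cup=(.4,.65,-.6,-.36,.05),any=(.3,.85,-.36,.36,.055)).items():
        s=(P[:,0]>x0)&(P[:,0]<x1)&(P[:,1]>y0)&(P[:,1]<y1)&(d>0)&(P[:,2]>z0)
        if s.any(): print(n,nm,s.sum(),P[s].min(0).round(3),P[s].max(0).round(3))
E
```

```text
L top lid top rect [538.5  80.5] [81.4 56.2] 1.3 z 0.0501 knob px [294.8 230.8] 20 knob@39 [0.4717 0.0804] dist 0.0668 yaw 0.001
L side lid top rect [531.9  81.6] [97.5 63.8] 2.4 z 0.0484 knob px [335.7 230.5] 28 knob@39 [0.4862 0.0803] dist 0.0458 yaw 0.029
   knob tri [0.4774 0.0826 0.0432] gap 0.0129
M top lid top rect [595.4 -81.8] [60.  87.7] 79.1 z 0.0498 knob px [343.2 212.5] 20 knob@39 [ 0.5303 -0.0692] dist 0.0663 yaw -0.191
M side lid top rect [583.5 -80.2] [ 65.4 109.2] 75.8 z 0.0483 knob px [335.3 195.8] 14 knob@39 [ 0.5623 -0.061 ] dist 0.0285 yaw -0.735
   knob tri [ 0.5449 -0.0628  0.0408] gap 0.032
R top lid top rect [ 567.9 -284.2] [85.7 60.8] 14.6 z 0.0497 knob px [418.3 222.1] 22 knob@39 [ 0.5031 -0.3024] dist 0.0673 yaw 0.274
R side lid top rect [ 566.9 -284.3] [84.4 66.6] 14.8 z 0.0483 knob px [382.6 162.8] 23 knob@39 [ 0.5018 -0.3045] dist 0.0682 yaw 0.301
   knob tri [ 0.5021 -0.3024  0.0402] gap 0.0019
top tray rim ((553.2903442382812, 275.62103271484375), (173.17715454101562, 150.7507781982422), 5.343760967254639) [0.0341 0.0388]
floor z 0.0061
top bottle 540 [0.503 0.464 0.1  ] [0.572 0.544 0.207]
top cup 468 [ 0.489 -0.495  0.05 ] [ 0.558 -0.422  0.153]
top any 27 [ 0.318 -0.298  0.055] [0.799 0.108 0.057]
side tray rim ((551.1774291992188, 274.9298095703125), (173.79376220703125, 155.5897216796875), 6.027482986450195) [0.0319 0.0356]
floor z 0.0048
side bottle 914 [0.5   0.469 0.1  ] [0.566 0.546 0.203]
side cup 417 [ 0.485 -0.496  0.05 ] [ 0.556 -0.419  0.15 ]
side any 1 [ 0.733 -0.193  0.055] [ 0.733 -0.193  0.055]
```

Run:
```python
import pickle
from h import *
I={n:pickle.load(open(f"{n}0.pkl","rb")) for n in("top","side")}
for c,t,s0 in(("L",(294.8,230.8),(341.6,232)),("M",(343.2,212.5),(346.6,197.4)),("R",(418.3,222.1),(383.2,163))):
    im=I["side"]; hsv=cv2.cvtColor(im["frame"],cv2.COLOR_BGR2HSV)
    m=cv2.inRange(hsv,(15,125,60),(28,255,255)); m=cv2.bitwise_and(m,cv2.circle(np.zeros_like(m),(int(s0[0]+.5),int(s0[1]+.5)),4,255,-1))
    v,u=np.nonzero(m)
    for s in ((u.mean(),v.mean()),s0):
        p,e=tri(I["top"],t,I["side"],s); print(c,len(u),np.round(s,1),p.round(4),round(e,4))
```

```text
L 23 [340.8 231.9] [0.4705 0.0798 0.0401] 0.0021
L 23 [341.6 232. ] [0.4694 0.0794 0.0401] 0.0045
M 22 [345.8 196.8] [ 0.5293 -0.0692  0.0409] 0.0017
M 22 [346.6 197.4] [ 0.5283 -0.0698  0.0387] 0.0045
R 17 [382.  162.7] [ 0.5031 -0.3019  0.0406] 0.0001
R 17 [383.2 163. ] [ 0.5012 -0.303   0.0396] 0.0043
```

```bash
cat >> h.py <<'E'
KN={"L":(.4708,.0800,.010),"M":(.5298,-.0692,-.190),"R":(.5028,-.3022,.265)}
def Q(psi): 
    psi=(psi+np.pi)%(2*np.pi)-np.pi
    return np.array([0,np.cos(psi/2),np.sin(psi/2),0])
Z0=.040-.011
def arc(c,th):
    x,y,psi=KN[c]; r,a=np.hypot(.110,.009),np.arctan2(.009,.110)
    s=.110-r*np.cos(th+a); z=Z0-.009+r*np.sin(th+a)
    return np.array([x+s*np.cos(psi),y+s*np.sin(psi),z])
def sh(tag=""):
    s=state(); print(tag,"t",round(s["time"],2),"tcp",np.round(s["ee_pos"],4),"F",np.round(s["ft_force"],2),"M",np.round(s["moment"],3),"gap",round(s["finger_gap"],4)); return s
def snap(tag,ns=("top","side")):
    import pickle
    for n in ns:
        im=get_image(n); cv2.imwrite(f"pics/{n}_{tag}.png",im["frame"]); pickle.dump(im,open(f"{n}_{tag}.pkl","wb"))
E
python3 - <<'E'
from h import *
for c in KN:
  for off in(0,np.pi):
    print(c,off,[None if (q:=inverse_kinematics(list(arc(c,t)),list(Q(KN[c][2]+off)))) is None else np.round(q,2).tolist() for t in (0,1.65)])
E
```

```text
L 0 [[0.1, -0.19, 1.86, -0.0, 1.47, 1.66], [0.08, 0.11, 1.4, -0.0, 1.64, 1.64]]
L 3.141592653589793 [[0.1, -0.19, 1.86, -0.0, 1.47, -1.48], [0.08, 0.11, 1.4, -0.0, 1.64, -1.5]]
M 0 [[-0.19, -0.03, 1.71, -0.0, 1.46, 1.57], [-0.19, 0.26, 1.22, -0.0, 1.66, 1.57]]
M 3.141592653589793 [[-0.19, -0.03, 1.71, -0.0, 1.46, -1.57], [-0.19, 0.26, 1.22, -0.0, 1.66, -1.57]]
R 0 [[-0.6, 0.11, 1.57, -0.0, 1.46, 0.71], [-0.46, 0.31, 1.16, -0.0, 1.67, 0.85]]
R 3.141592653589793 [[-0.6, 0.11, 1.57, -0.0, 1.46, -2.43], [-0.46, 0.31, 1.16, -0.0, 1.67, -2.29]]
```

```bash
python3 - <<'E'
from h import *
c="R";q=Q(KN[c][2]);p=arc(c,0)
move_to([p[0],p[1],.22],q); move_l([p[0],p[1],.06],.25); move_l(p,.08); sh("at")
close(); sh("closed")
for t in np.linspace(.15,.6,4):
    move_l(arc(c,t),.08); sh(f"{t:.2f}")
snap("R1")
E
python3 -c "
import cv2
a=cv2.imread('pics/top_R1.png')[130:300,250:500];b=cv2.imread('pics/side_R1.png')[80:280,240:480]
cv2.imwrite('pics/R1.png',cv2.vconcat([cv2.resize(a,(500,290)),cv2.resize(b,(500,300))]))"
```

```text
at t 2.88 tcp [ 0.5025 -0.302   0.0284] F [-0.3   0.84 -0.01] M [-0.021 -0.014  0.003] gap 0.0878
closed t 4.01 tcp [ 0.5028 -0.3023  0.029 ] F [-0.21 -0.28  0.26] M [-0.131 -0.049 -0.039] gap 0.0154
0.15 t 4.37 tcp [ 0.5055 -0.3016  0.0463] F [-0.58 -1.56  0.11] M [0.016 0.224 0.029] gap 0.0154
0.30 t 4.72 tcp [ 0.5105 -0.3002  0.062 ] F [-2.09  0.17 -0.04] M [0.047 0.335 0.017] gap 0.0152
0.45 t 5.08 tcp [ 0.5177 -0.2982  0.0768] F [-0.42  0.55 -0.07] M [ 0.077  0.213 -0.004] gap 0.0152
0.60 t 5.44 tcp [ 0.5267 -0.2958  0.0899] F [-0.73  0.45 -1.35] M [-0.038  0.009  0.043] gap 0.0152
```

View pics/R1.png

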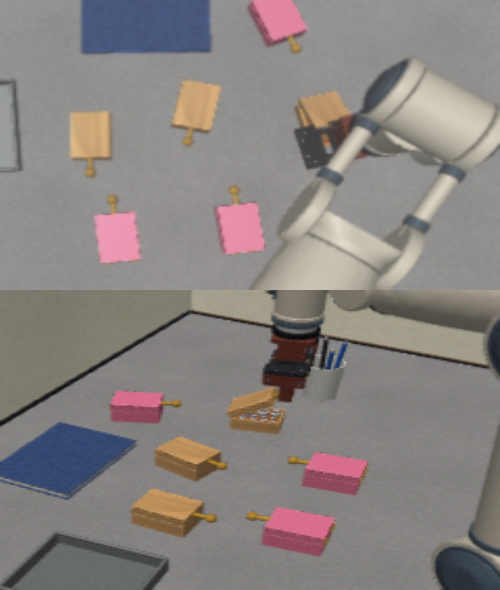

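The lid of R is swinging up and the case stays in place. Carrying on.

```bash
python3 - <<'E'
from h import *
c="R"
for t in np.linspace(.75,1.65,7):
    move_l(arc(c,t),.08); sh(f"{t:.2f}")
gripper_open(); p=arc(c,1.65); move_l([p[0],p[1],.22],.2); hold(.3); sh("rel")
snap("R2")
E
python3 -c "
import cv2
a=cv2.imread('pics/top_R2.png')[130:300,250:500];b=cv2.imread('pics/side_R2.png')[80:280,240:480]
cv2.imwrite('pics/R2.png',cv2.vconcat([cv2.resize(a,(500,290)),cv2.resize(b,(500,300))]))"
```

```text
0.75 t 5.9 tcp [ 0.5375 -0.2929  0.1017] F [-0.05  0.01 -1.89] M [-0.074 -0.047  0.021] gap 0.0149
0.90 t 6.26 tcp [ 0.55   -0.2895  0.1117] F [ 0.72 -1.9  -1.93] M [-0.173 -0.073  0.042] gap 0.0155
1.05 t 6.62 tcp [ 0.5637 -0.2858  0.1198] F [ 1.16 -1.46 -0.99] M [-0.237  0.03  -0.02 ] gap 0.015
1.20 t 6.97 tcp [ 0.5786 -0.2818  0.1258] F [-0.33 -0.78 -0.11] M [-0.238  0.011 -0.026] gap 0.0153
1.35 t 7.33 tcp [ 0.5943 -0.2776  0.1296] F [ 0.22 -1.68  1.2 ] M [-0.276  0.091  0.041] gap 0.015
1.50 t 7.69 tcp [ 0.6103 -0.2732  0.1308] F [ 0.01 -1.51  3.17] M [-0.346  0.09   0.062] gap 0.015
1.65 t 8.05 tcp [ 0.6265 -0.2689  0.1296] F [ 1.05 -3.13  5.08] M [-0.361 -0.063  0.053] gap 0.0153
rel t 10.15 tcp [ 0.6257 -0.2686  0.2183] F [ 0.16 -0.49  0.54] M [-0.012  0.053  0.006] gap 0.0876
```

View pics/R2.png

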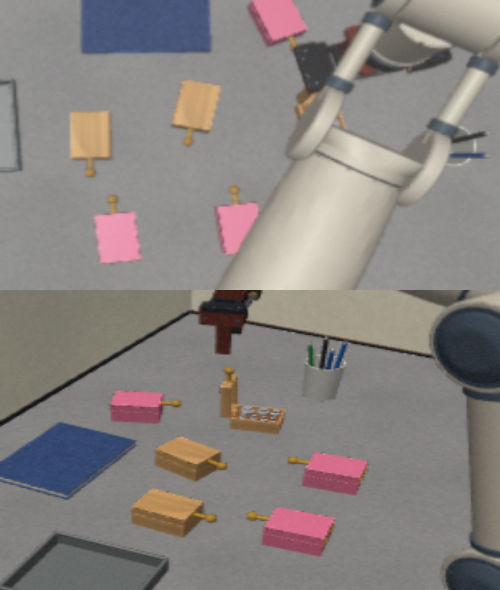

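R's lid hangs near upright (side view, knob at about pixel (350,119)) more than a second after release, so it is probably the stiff one. Now M and L.

```bash
cat > op.py <<'E'
from h import *
import sys
c=sys.argv[1]
q=Q(KN[c][2]);p=arc(c,0)
move_to([p[0],p[1],.20],q); move_l([p[0],p[1],.06],.25); move_l(p,.08); sh("at")
close(); sh("closed")
for t in np.linspace(.15,1.65,11):
    move_l(arc(c,t),.08); sh(f"{t:.2f}")
gripper_open(); p=arc(c,1.65); move_l([p[0],p[1],.22],.2); sh("rel")
snap(c+"2")
a=cv2.imread(f'pics/top_{c}2.png')[130:300,250:500];b=cv2.imread(f'pics/side_{c}2.png')[80:280,240:480]
cv2.imwrite(f'pics/{c}2.png',cv2.vconcat([cv2.resize(a,(500,290)),cv2.resize(b,(500,300))]))
E
python3 op.py M
```

```text
at t 12.38 tcp [ 0.5295 -0.0691  0.0285] F [ 0.37 -1.    0.5 ] M [-0.022  0.027  0.01 ] gap 0.088
closed t 13.51 tcp [ 0.5297 -0.0694  0.029 ] F [ 0.37 -1.1  -0.79] M [-0.113  0.09  -0.04 ] gap 0.0152
0.15 t 13.87 tcp [ 0.5324 -0.0698  0.0461] F [-1.92 -0.65 -0.75] M [-0.068  0.339  0.004] gap 0.0151
0.30 t 14.22 tcp [ 0.5375 -0.0708  0.0619] F [-2.22 -0.41 -0.18] M [-0.164  0.4   -0.006] gap 0.0151
0.45 t 14.58 tcp [ 0.5447 -0.0722  0.0763] F [-0.85 -0.88  0.62] M [-0.202  0.271  0.002] gap 0.0155
0.60 t 14.94 tcp [ 0.5539 -0.0738  0.0895] F [-0.86 -1.68 -1.23] M [-0.199  0.1   -0.096] gap 0.0155
0.75 t 15.3 tcp [ 0.5649 -0.0759  0.1013] F [-0.14 -2.11 -2.14] M [-0.128  0.057  0.027] gap 0.0151
0.90 t 15.66 tcp [ 0.5774 -0.0783  0.1113] F [-0.42 -1.09 -2.3 ] M [-0.102  0.147  0.012] gap 0.0154
1.05 t 16.02 tcp [ 0.5915 -0.0811  0.1194] F [-0.5  -1.13 -2.1 ] M [-0.065  0.125  0.004] gap 0.0149
1.20 t 16.38 tcp [ 0.6066 -0.084   0.1255] F [-1.23 -0.16 -1.7 ] M [-0.137  0.179  0.007] gap 0.0151
1.35 t 16.73 tcp [ 0.6226 -0.0871  0.1293] F [-0.88 -1.12 -0.58] M [-0.082  0.257  0.086] gap 0.0153
1.50 t 17.09 tcp [ 0.6389 -0.0903  0.1307] F [-1.01 -2.11  0.85] M [-0.214  0.297  0.032] gap 0.0155
1.65 t 17.45 tcp [ 0.6553 -0.0935  0.1296] F [-1.48 -0.7   4.03] M [-0.251  0.233  0.026] gap 0.0153
rel t 19.25 tcp [ 0.6551 -0.0933  0.2191] F [ 0.24  0.34 -0.67] M [ 0.007 -0.007 -0.023] gap 0.0882
```

View pics/M2.png

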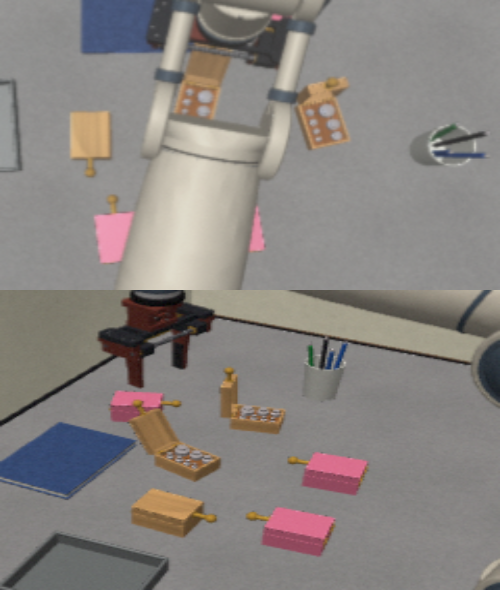

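M's lid has fallen right back on its stop, so M is good. R still hangs upright. Next is L.

```bash
python3 op.py L | tail -4
```

```text
1.35 t 25.94 tcp [0.5652 0.0809 0.1292] F [-0.83  1.16 -0.91] M [0.189 0.133 0.011] gap 0.0152
1.50 t 26.3 tcp [0.582  0.0811 0.1306] F [-0.98  0.9   0.04] M [0.172 0.275 0.056] gap 0.0153
1.65 t 26.66 tcp [0.5987 0.0813 0.1295] F [-0.16  0.74  2.24] M [ 0.114  0.103 -0.044] gap 0.0153
rel t 28.46 tcp [0.5983 0.0813 0.2191] F [-0.51 -0.56 -0.38] M [ 0.015  0.041 -0.007] gap 0.0876
```

View pics/L2.png

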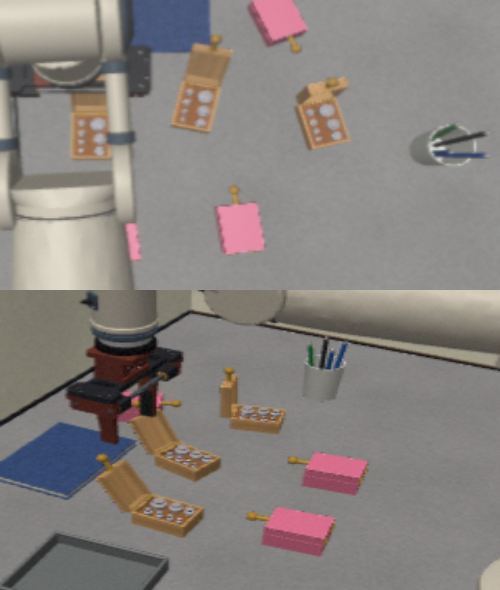

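L's lid is right back too, so R is the stiff one and all three stand open together. I measure R's knob and base again from both views.

Run:
```python
import pickle
from h import *
I={n:pickle.load(open(f"{n}_L2.pkl","rb")) for n in("top","side")}
kp={}
for n,s0 in(("top",(421.5,178.6)),("side",(350,134))):
    im=I[n]; hsv=cv2.cvtColor(im["frame"],cv2.COLOR_BGR2HSV)
    f=im["frame"]; y,x=int(s0[1]),int(s0[0]); cv2.imwrite(f"pics/k_{n}.png",cv2.resize(f[y-25:y+45,x-45:x+45],None,fx=6,fy=6,interpolation=cv2.INTER_NEAREST))
    m=cv2.inRange(hsv,(15,140,60),(28,255,255)); m=cv2.bitwise_and(m,cv2.circle(np.zeros_like(m),(x,y),7,255,-1)); v,u=np.nonzero(m); print(n,len(u),u.min(),u.max(),v.min(),v.max(),u.mean(),v.mean()); kp[n]=(u.mean(),v.mean())
p,e=tri(I["top"],kp["top"],I["side"],kp["side"]);print(p.round(4),e)
print("expected",arc("R",1.65)+[0,0,.011])
a=cv2.imread("pics/k_top.png");b=cv2.imread("pics/k_side.png");cv2.imwrite("pics/k.png",cv2.vconcat([a,b])[:, :])
cv2.imwrite("pics/k.png",cv2.resize(cv2.hconcat([a,b]),(800,311)))
```

```text
top 1 416 416 178 178 416.0 178.0
side 25 348 351 132 141 349.56 136.04
[ 0.6235 -0.2749  0.1274] 0.0027089932424278545
expected [ 0.62601827 -0.26876071  0.13994307]
```

View pics/k.png

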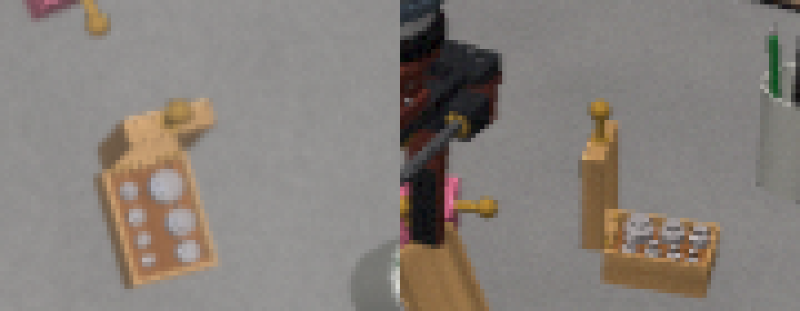

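Run:
```python
import pickle
from h import *
I={n:pickle.load(open(f"{n}_L2.pkl","rb")) for n in("top","side")}
for d in(0,.5):
  p,e=tri(I["top"],(416.0-d,178-d),I["side"],(349.8-d,133.3-d));print(p.round(4),e.round(4))
# base: rim at z=.03 corners of box opening in top crop px
for cx,cy in((97,173),(192,148),(217,262),(128,287)):
    print(cast(I["top"],421-45+cx/4.444-.5,178-25+cy/4.444-.5,.030 if cy<250 else .030).round(4))
```

```text
[ 0.6211 -0.2711  0.1409] 0.0021
[ 0.622  -0.269   0.1438] 0.002
[ 0.6001 -0.2403  0.03  ]
[ 0.6191 -0.3086  0.03  ]
[ 0.5376 -0.3246  0.03  ]
[ 0.5191 -0.2611  0.03  ]
```

R's base has not moved (centre about (0.569,-0.284), yaw about 0.27), and its knob hangs at (0.622,-0.270,0.141), which matches the release pose. Shutting it now.

Run:
```python
from h import *
c="R";q=Q(KN[c][2]);p=arc(c,1.62)
move_to([p[0],p[1],.22],q); move_l(p,.15); close(); sh("closed")
for t in np.linspace(1.5,0,11):
    move_l(arc(c,t),.08); sh(f"{t:.2f}")
e=arc(c,0)-[0,0,.001]; move_l(e,.05); sh("end")
gripper_open(); move_l([e[0],e[1],.11],.2); 
s=np.array([np.cos(.265),np.sin(.265)])
move_l([e[0]-.06*s[0],e[1]-.06*s[1],.2],.3)
snap("R3")
a=cv2.imread(f'pics/top_R3.png')[130:300,250:500];b=cv2.imread(f'pics/side_R3.png')[80:280,240:480]
cv2.imwrite(f'pics/R3.png',cv2.vconcat([cv2.resize(a,(500,290)),cv2.resize(b,(500,300))]));sh()
```

```text
closed t 31.76 tcp [ 0.6229 -0.27    0.1294] F [ 1.28 -1.13 -0.17] M [-0.294 -0.069  0.03 ] gap 0.015
1.50 t 32.08 tcp [ 0.6098 -0.2733  0.1304] F [ 0.14 -0.95  1.12] M [-0.216 -0.169  0.022] gap 0.0152
1.35 t 32.43 tcp [ 0.5941 -0.2775  0.1294] F [-0.18 -1.43 -0.65] M [-0.211 -0.116 -0.015] gap 0.0153
1.20 t 32.79 tcp [ 0.5786 -0.2818  0.126 ] F [ 0.25 -1.44  1.24] M [-0.266 -0.136 -0.032] gap 0.0151
1.05 t 33.15 tcp [ 0.5636 -0.2858  0.1202] F [-0.51 -2.31  3.18] M [-0.261  0.036  0.004] gap 0.0152
0.90 t 33.51 tcp [ 0.5495 -0.2896  0.1119] F [-2.27 -2.02  5.35] M [-0.236  0.317  0.008] gap 0.0152
0.75 t 33.87 tcp [ 0.537  -0.2929  0.1015] F [-2.47 -0.47  3.49] M [-0.277  0.475  0.001] gap 0.0154
0.60 t 34.23 tcp [ 0.5262 -0.2958  0.0892] F [-3.04 -1.04  1.1 ] M [-0.255  0.274  0.004] gap 0.0151
0.45 t 34.58 tcp [ 0.5172 -0.2981  0.0755] F [-1.33 -2.33  0.41] M [-0.198  0.091 -0.011] gap 0.0149
0.30 t 34.94 tcp [ 0.5101 -0.2999  0.0604] F [ 0.37 -0.52  0.6 ] M [-0.039 -0.025  0.025] gap 0.0151
0.15 t 35.3 tcp [ 0.5051 -0.3013  0.0444] F [ 0.55  0.41 -0.32] M [ 0.053 -0.218  0.006] gap 0.0149
0.00 t 35.66 tcp [ 0.5027 -0.3022  0.0284] F [ 0.81 -1.33  0.71] M [-0.111 -0.254 -0.002] gap 0.0151
end t 35.91 tcp [ 0.5027 -0.3022  0.028 ] F [ 0.09 -1.54  0.49] M [-0.13  -0.181 -0.   ] gap 0.0154
 t 38.27 tcp [ 0.4445 -0.3172  0.197 ] F [-0.02  0.5  -0.44] M [ 0.001 -0.09  -0.032] gap 0.0877
```

View pics/R3.png

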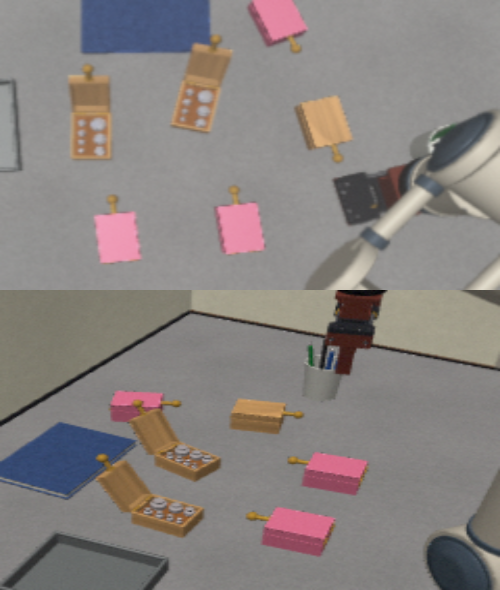

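R is shut, and L and M stand right back. Measure R again, then lift it.

Run:
```python
import pickle
from h import *
for n,s in(("top",(411,202)),("side",(364,163))):
    im=pickle.load(open(f"{n}_R3.pkl","rb"))
    hsv=cv2.cvtColor(im["frame"],cv2.COLOR_BGR2HSV); m=cv2.inRange(hsv,(8,70,60),(28,255,255))
    k,l,st,ce=cv2.connectedComponentsWithStats(m); m=(l==l[s[1],s[0]]).astype(np.uint8)
    body=cv2.morphologyEx(m,cv2.MORPH_OPEN,np.ones((9,9),np.uint8)); P,u,v,d=cloud(im,body); t=(P[:,2]>.042)&(d>0)
    print(n,cv2.minAreaRect((P[t,:2]*1000).astype(np.float32)),np.percentile(P[t,2],[5,50,95]).round(4))
```

```text
top ((566.5172729492188, -283.9703674316406), (87.36204528808594, 61.13374328613281), 13.227899551391602) [0.046  0.0499 0.0535]
side ((564.9016723632812, -284.4670104980469), (86.95865631103516, 68.80948638916016), 14.992453575134277) [0.0439 0.0485 0.0519]
```

Run:
```python
from h import *
q=Q(.262); g=[.5675,-.2842]
ty=.098; T=np.array([.5525,.2753])+.013*np.array([np.cos(ty),np.sin(ty)])
print(inverse_kinematics([*T,.018],Q(ty)))
move_to([*g,.20],q); move_l([*g,.07],.25); move_l([*g,.012],.08); sh("at")
close(); s=sh("closed")
if .055<s["finger_gap"]<.07:
    move_l([*g,.05],.06); sh("up"); move_l([*g,.24],.2); sh("high")
    move_to([*T,.24],Q(ty)); sh("over")
snap("R4")
a=cv2.imread(f'pics/top_R4.png')[120:290,150:400];b=cv2.imread(f'pics/side_R4.png')[100:300,200:440]
cv2.imwrite(f'pics/R4.png',cv2.vconcat([cv2.resize(a,(500,290)),cv2.resize(b,(500,300))]))
```

```text
[ 4.00871673e-01  2.29964326e-01  1.45638594e+00 -4.44089210e-16
  1.45524239e+00  1.87366800e+00]
at t 40.38 tcp [ 0.5678 -0.2843  0.0125] F [0.51 0.69 0.44] M [-0.035 -0.005 -0.022] gap 0.0878
closed t 40.91 tcp [ 0.5677 -0.2845  0.0124] F [ 1.26 -2.05  1.67] M [-0.128 -0.036  0.022] gap 0.0618
up t 41.69 tcp [ 0.5673 -0.2841  0.0497] F [-0.23  0.18 -7.95] M [ 0.044 -0.026  0.013] gap 0.0618
high t 42.79 tcp [ 0.5671 -0.284   0.238 ] F [-0.56 -0.82 -8.68] M [-0.032  0.003 -0.017] gap 0.0615
over t 44.81 tcp [0.566  0.2755 0.24  ] F [-1.33 -0.31 -8.95] M [ 0.029 -0.001  0.007] gap 0.0619
```

View pics/R4.png

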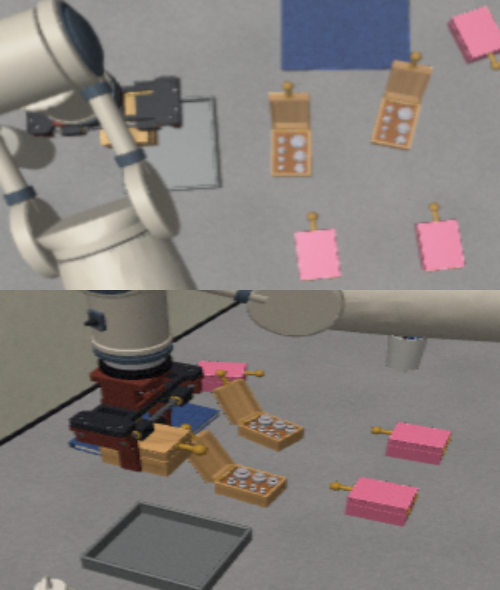

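The case is held level and shut above the tray. Lowering it gently.

Run:
```python
from h import *
ty=.098; T=np.array([.5525,.2753])+.013*np.array([np.cos(ty),np.sin(ty)])
move_l([*T,.05],.12); sh("low"); z=.022
move_l([*T,z],.03); s=sh("near")
while s["ft_force"][2]<-3 and z>.015:
    z-=.0015; move_l([*T,z],.02); s=sh(f"z{z:.4f}")
gripper_open(); sh("open"); move_l([*T,.08],.08); move_l([*T,.25],.25); move_to([.42,-.05,.30],Q(0)); hold(.3); sh("clear")
snap("E")
a=cv2.imread(f'pics/top_E.png')[100:300,130:440]
cv2.imwrite(f'pics/E1.png',cv2.resize(a,(775,500)));cv2.imwrite(f'pics/E2.png',cv2.resize(cv2.imread('pics/side_E.png')[100:320,200:440],(640,587)))
```

```text
low t 46.64 tcp [0.566  0.2768 0.0512] F [-0.18  0.93 -7.96] M [ 0.034 -0.041  0.011] gap 0.0617
near t 47.73 tcp [0.5656 0.2766 0.0223] F [-0.61 -0.18 -9.14] M [0.056 0.041 0.013] gap 0.0615
z0.0205 t 47.98 tcp [0.5654 0.2766 0.0205] F [ 0.57  0.9  -8.3 ] M [ 0.054 -0.04   0.042] gap 0.0615
z0.0190 t 48.23 tcp [0.5653 0.2765 0.0188] F [-1.45  0.16 -8.61] M [-0.013 -0.002  0.049] gap 0.0616
z0.0175 t 48.48 tcp [0.5653 0.2765 0.0173] F [-0.09  0.15 -7.91] M [ 0.03   0.021 -0.005] gap 0.0617
z0.0160 t 48.73 tcp [0.5658 0.2767 0.0165] F [-0.44 -0.52 -6.84] M [ 0.023 -0.132  0.012] gap 0.0619
z0.0145 t 48.98 tcp [0.5658 0.2768 0.0164] F [-4.8  -1.19  4.22] M [-0.551  0.805 -0.02 ] gap 0.0617
open t 49.58 tcp [0.5655 0.2766 0.0144] F [ 0.51 -0.31 -0.41] M [ 0.011 -0.025 -0.035] gap 0.0879
clear t 53.03 tcp [ 0.4203 -0.0496  0.2997] F [0.46 0.33 0.45] M [0.033 0.039 0.   ] gap 0.0877
```

View pics/E1.png

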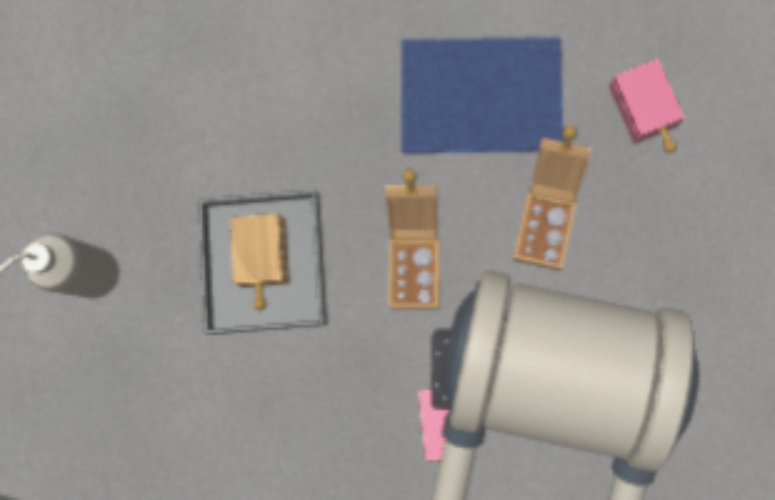

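View pics/E2.png

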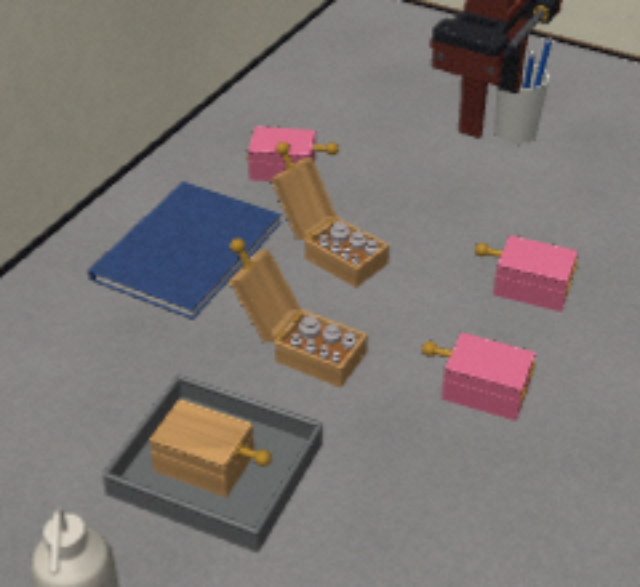

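Run:
```python
import pickle
from h import *
for n in("top","side"):
    im=pickle.load(open(f"{n}_E.pkl","rb")); hsv=cv2.cvtColor(im["frame"],cv2.COLOR_BGR2HSV)
    m=cv2.inRange(hsv,(8,60,60),(28,255,255)); P,u,v,d=cloud(im,m)
    for c,(x0,x1,y0,y1,z) in dict(R=(.45,.68,.2,.36,.046),Lbase=(.47,.63,.03,.13,.02),Llid=(.55,.72,.03,.13,.09),Mlid=(.6,.78,-.17,-.05,.09),Mbase=(.5,.68,-.15,-.03,.02)).items():
        s=(P[:,0]>x0)&(P[:,0]<x1)&(P[:,1]>y0)&(P[:,1]<y1)&(P[:,2]>z)&(d>0)
        if c.endswith("base"): s&=P[:,2]<.038
        r=cv2.minAreaRect((P[s,:2]*1000).astype(np.float32)) if s.sum()>4 else None
        A=np.c_[P[s,:2],np.ones(s.sum())]; w=np.linalg.lstsq(A,P[s,2],rcond=None)[0]
        print(n,c,s.sum(),np.round(r[0],0),np.round(r[1],0),"z",np.percentile(P[s,2],[5,50,98]).round(3),"slope",w[:2].round(2) if c in("R","Llid","Mlid") else "")
```

```text
top R 546 [550. 275.] [117.  61.] z [0.05  0.054 0.059] slope [0.01 0.01]
top Lbase 468 [551.  83.] [104.  60.] z [0.021 0.028 0.037] slope 
top Llid 132 [633.  83.] [33. 57.] z [0.095 0.102 0.132] slope [0.97 0.  ]
top Mlid 134 [ 688. -103.] [59. 36.] z [0.095 0.103 0.131] slope [ 0.98 -0.16]
top Mbase 469 [607. -84.] [ 62. 107.] z [0.021 0.027 0.037] slope 
side R 641 [549. 276.] [122.  63.] z [0.048 0.053 0.056] slope [ 0.01 -0.02]
side Lbase 410 [549.  80.] [108.  69.] z [0.021 0.028 0.037] slope 
side Llid 120 [633.  80.] [66. 36.] z [0.092 0.102 0.129] slope [ 1.06 -0.03]
side Mlid 85 [ 686. -102.] [61. 29.] z [0.091 0.101 0.13 ] slope [ 1.12 -0.29]
side Mbase 323 [606. -84.] [ 66. 113.] z [0.021 0.029 0.037] slope
```

```bash
python3 -c "
from h import *
job_done(); sh('done')"
```

```text
the job is handed in; nothing more can be done
the job is handed in; nothing more can be done
```

The job is handed in: the stiff case is shut and lying flat in the repair tray, and the two good ones stand open in their places. `job_done()` gives no verdict, so this rests on my own last pictures and measurements. I called it at about 53 s of the 72 s.

- **Finding the stiff one:** I swung each lid to about 1.65 rad by its knob and let go. The right-hand case (R) hung there. The middle and left lids (M and L) fell right back by themselves. All three then stood open together before I went on. The wrist forces did not tell the hinges apart, because friction in the pinch swamped them, so I went by how each lid behaved after letting go.
- **Case R:** I swung it shut, lifted it by the sides of the base and lowered it slowly onto the tray floor. Both views put its lid top at 53–54 mm (5 mm floor plus 48 mm case) with no more than 0.02 slope. The case and knob together measured within a few millimetres of the tray's centre.
- **Cases L and M:** the tops of their knobs are at about 0.13 m, which fits a lid on its 2.1 rad stop. The bases look unmoved, but their outlines in the last measurement took in part of the lids, so that check is good only to about a centimetre.
- **Other things on the bench:** the wash bottle, log book, pen cup and pink look-alikes look undisturbed by eye. I did not measure them again. In the last pictures the arm partly hid the near pink cases from above and the pen cup from the side.

One early check disagreed: my first fix of the L and M knobs across the two views missed by 13 and 32 mm. The colour masks were at fault, and with better ones the views agreed to about 2 mm before I reached for anything.

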